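# Turn an engine just past its compression and set the flywheel brake

### The arm

A 6-joint arm with a two-finger parallel gripper is mounted at the origin on a cart in front of the work surface, level with it; the furniture and walls round the work are solid. World frame = base frame: x ahead of the robot, y to its left, z up, the work surface at z = 0. Lengths are in m, angles in rad, forces in N, time in s.
With the tool pointing down it reaches from about 0.35 to 0.85 m from the base axis. Payload 8.1 kg.
Tool frame: the origin (TCP) lies at the very end of the fingers, on their centre line; the grasp point (between the pads) lies 19 mm behind it; z points along the fingers, x is the direction in which the jaws open and shut, and the axes are right-handed (so a half turn about z gives the same grasp; the last joint's range is limited). The gripper opens to 93 mm and grips with 3 to 60 N. Pads are 15 mm wide; open, the fingers measure 128 mm over their backs; the gripper's body (75 mm by 188 mm) begins 65 mm behind the grasp point.
Start: joints at [-0.085, 0.13, 1.488, -0, 1.523, -0.085], TCP at [0.6, 0, 0.219] pointing down, gripper open.
Joint ranges: [-2.96, 2.96], [-0.89, 2.26], [0.02, 2.5], [-1.34, 4.48], [0, 2.73], [-2.66, 2.66]. Speed limits (rad/s): [2.39, 2.39, 2.79, 3.14, 3.14, 3.14].

### API

Orientations are given as a rotation vector (axis times angle).
In Python, from plant import robot gives the robot as it stands. The module is installed in compiled form; this text tells all that it offers.
- The arm moves only by the tool jog_arm, never from a script. Its argument "commands" is one flat list of numbers, 5 for each row, row after row: the gripper's target within -1 to 1 (shut at 1, half-way at 0, fully open at -1), then the shift along the tool's x, y, z in m, then the turn about the tool's z in degrees. A call has 1 to 20 rows; each row shifts and turns the commanded pose from where the row before left it, along the tool's axes as they then stand; what a row does not reach is not made up. A row lasts 1/12 s, in which the tool goes at most 41.7 mm and 7.16 degrees, less where a joint would pass 70% of its speed; a pose out of reach is approached as far as the arm can. A call is refused whole if a number of a shift passes 0.0417 or a number of a turn 7.16, either way. A call with a gripper value outside its range is refused whole. The fingers move at their own pace and stop on an object; "grip_force" is the grip in N (left out, the last holds). Time passes only in rows, so rows that do not move let the fingers close. It gives the time, the measured TCP pose, the force and the opening at its end, in the units of the state.
- robot.read_state(): the state, without advancing time (a new reading comes with each control period).
- robot.read_camera(name): name is "scene" or "side" or "wrist"; returns a dict with "img" (420x560x3 uint8, blue, green, red), "vfov" (degrees; the focal length in pixels is half the picture's height over the tangent of half this angle, whatever the lens; pixels are square), "cx", "cy" (the principal point, pixels), "k1" (the pictures are not rectified: a ray, as slopes to the right and down, at radius r is drawn at 1 + k1 r^2 times it, then the intrinsics apply), "extrinsics" (4x4, takes a point from world to camera coordinates). Camera axes: x right, y down, z forward; pixel columns grow to the right and rows downward; lengths in m; the calibration is good to about 2 mm. A picture is of the moment at which its call begins. There is no depth.
- robot.close_job(): hands the job in, once; it reports no verdict.
Trained networks look in a picture, given as the dict that the camera call returned (one of the last four; its "shot" number tells which), for a name from the list of things; names that differ only in an ending like _2 or _b are one class to them, and where a whole thing is asked for, a point or a joint stands for the part that bears it (a point fixed in the world has none). Each returns a list of dicts, best first, with "score" (0 to 1); they miss things now and then, are a little off and sometimes report something else, mostly with a low value. They report only what shows in the picture. A call takes as long as a camera call.
- robot.recognise(thing, picture): "box" ([centre column, centre row, width, height] as shares, 0 to 1, of the picture: columns of its width, rows of its height, round what is visible of it).
- robot.pinpoint(thing, picture): "position" ([row, column] as shares, 0 to 1, of the picture: columns of its width, rows of its height: a listed point, or the origin of a listed thing).
The state is a dict: "t": time; "q": joint angles; "dq": joint speeds; "joint_torque": joint torques, N m; "tool_pos": TCP position; "orientation": TCP orientation; "force": force on the tool from outside, world axes, zero at the start; "wrist_torque": the same for the moment, N m; "opening": finger opening in m.
Only numpy, scipy, OpenCV 4.12 (cv2) and the standard library are available. Lean on these libraries where they do the work, as an engineer would, in place of code of your own. Each camera call takes 0.05 s, during which the arm holds its last target.

### The job

Bring the small engine on the bench to the end of its compression stroke: turn its flywheel clockwise (seen from above) by the upright black handle, feel the resistance build up, peak and fall away, and stop there, just past the peak, where the wheel stays put by itself when you let go; do not wind it the other way round or let it run on through. Then, with the wheel left standing there, gently push the brake lever fully in against the rim without squeezing its grip hard. Leave the screwdriver and the tape roll where they lie.

Things in the scene. Friction and masses are not known exactly. Their poses are not given: they have to be found in the camera images.
- shaft_axis (a point): Point on the engine's vertical shaft, level with the flywheel's top face, 110 mm above the worktop. The engine is fixed: round aluminium crankcase below the wheel, finned cylinder head at the back, grey base plate 300 x 270 mm. Its x axis points to the cylinder head, y to its left, z up.
- flywheel (a joint): Angle of the flywheel, rad, growing clockwise seen from above. At value q the handle stands (3.49 - q) rad anticlockwise from the engine's x axis: at 0 it is at the front. Starts between -0.2 and 0.2. The compression's dead centre lies anywhere from 1.57 to 2.63 rad and cannot be seen, only felt.
- brake (a joint): Angle of the brake lever, rad: 0 is off (swung out), 0.5 is its stop, with the rubber pad against the flywheel's rim. Starts between 0 and 0.12. It grows as the free end swings towards the wheel, clockwise seen from above about the pivot, stays where it is left, and takes about 2.5 N at its grip.
- brake_pivot (a point): Point on the vertical pivot axis of the brake lever, at the height of the middle of its grip; on the engine's right, 55 mm towards the cylinder head and 120 mm to the side of the shaft axis.
- screwdriver: A bystander: screwdriver 201 mm long, lying to the right of the engine. Origin at the centre of its underside.
- tape: A bystander: black tape roll, 62 mm across, 19 mm high, lying to the left of the engine. Origin at the centre of its underside.
- wheel (a point): Point on the shaft at the flywheel's underside, 88 mm above the worktop. Steel, 170 mm across, 22 mm thick. Drag at the handle 2 N. Compression sets in 1.3 rad before dead centre, adds up to 14 N 0.6 rad before it, nothing at it, and beyond it drives the wheel on. Only within 0.1 rad of dead centre does drag hold the wheel; earlier it springs back, later it runs on.
- engine: The whole engine with flywheel and brake, fixed. Origin at the worktop under the shaft axis; axes as for shaft_axis.
- brake_grip: The small upright black grip at the free end of the brake lever, on the engine's right side: 18 mm across, 40 mm tall (100 to 140 mm above the worktop), 110 mm from the lever's pivot; origin at its middle. It spins freely on its pin and is meant to be pushed, not clamped.
- turning_grip: The upright black turning handle on the flywheel: a round grip 23 mm across, 46 mm tall (116 to 162 mm above the worktop), 75 mm from the shaft axis; origin at its middle. It spins freely on its pin, so it can be held in one orientation while the wheel goes round.

How it is judged:
By the outcome, as a careful person would: the job done as asked, in the order asked, and still so for the second after the job is handed in, with the robot touching nothing.
It also fails if it takes over 72 s, if anything falls off the work surface, if the arm or the gripper's body presses on something with over 40 N, if the wrist force passes 120 N, or if a joint passes its speed limit or range.

## Working session

There is one attempt and no reset: what is moved stays moved. The work goes in short steps, Python scripts to look and compute and a tool call to move; the robot and the scene stay as the last step left them, time stands still between calls to the robot, and variables do not carry over. Pictures are saved under pics/ and viewed, and the job is handed in when it is done.

Besides the shell and the picture viewer there is one more tool, called after "Request:" by a JSON object that holds its "name" and its "arguments", one argument or row to a line. jog_arm: Moves the arm, as the interface text tells. Its arguments: {"type":"object","properties":{"commands":{"type":"array"},"grip_force":{"type":"number"}},"required":["commands"]}

```bash
mkdir -p pics; cat > h.py <<'E'
import numpy as np, cv2
from plant import robot
def ray(pic,u,v):
    h=pic["img"].shape[0]; f=h/2/np.tan(np.radians(pic["vfov"])/2)
    a=np.array([(u-pic["cx"])/f,(v-pic["cy"])/f]); b=a.copy()
    for _ in range(50): b=a/(1+pic["k1"]*(b@b))
    E=np.array(pic["extrinsics"]); R=E[:3,:3]; t=E[:3,3]
    return -R.T@t, R.T@np.array([b[0],b[1],1.])
def atz(pic,u,v,z):
    o,d=ray(pic,u,v); return o+d*(z-o[2])/d[2]
def proj(pic,p):
    h=pic["img"].shape[0]; f=h/2/np.tan(np.radians(pic["vfov"])/2)
    E=np.array(pic["extrinsics"]); c=E[:3,:3]@np.array(p)+E[:3,3]; s=c[:2]/c[2]; s=s*(1+pic["k1"]*(s@s))
    return s*f+[pic["cx"],pic["cy"]]
def tri(rs):
    A=np.zeros((3,3));b=np.zeros(3)
    for o,d in rs:
        d=d/np.linalg.norm(d);P=np.eye(3)-np.outer(d,d);A+=P;b+=P@o
    x=np.linalg.solve(A,b)
    return x,[float(np.linalg.norm(np.cross(x-o,d/np.linalg.norm(d)))) for o,d in rs]
E
python3 - <<'E'
from h import *
Z=dict(shaft_axis=.11,wheel=.088,turning_grip=.139,brake_grip=.12,brake_pivot=.12,engine=0,screwdriver=0,tape=0)
np.set_printoptions(precision=4,suppress=True)
s=robot.read_state();print(s)
for c in ["scene","side","wrist"]:
    p=robot.read_camera(c); cv2.imwrite(f"pics/{c}0.png",p["img"])
    for k,z in Z.items():
        for r in robot.pinpoint(k,p)[:2]:
            v,u=r["position"]; v*=420;u*=560
            print(c,k,round(r["score"],2),round(u),round(v),atz(p,u,v,z))
    print(c,robot.read_state()["t"])
E
```

```text
{'t': 0.0, 'q': array([-0.0854,  0.1311,  1.4893, -0.    ,  1.523 , -0.0854]), 'dq': array([-0.0003,  0.0008,  0.0011,  0.0003,  0.0007, -0.0005]), 'joint_torque': array([ -0.0016, -55.9853, -49.1756,   0.0767,   0.0359,  -0.0003]), 'tool_pos': array([0.5994, 0.0001, 0.2176]), 'orientation': array([-3.1414,  0.0001,  0.0028]), 'force': array([ 0.519 ,  0.044 , -0.2937]), 'wrist_torque': array([-0.0084,  0.0501,  0.0046]), 'opening': 0.09342218266504573}
scene shaft_axis 0.97 253 221 [ 0.5248 -0.013   0.11  ]
scene wheel 0.83 254 227 [ 0.5291 -0.0088  0.088 ]
scene turning_grip 0.51 245 224 [ 0.459  -0.0611  0.139 ]
scene brake_grip 0.58 293 238 [ 0.5272 -0.1804  0.12  ]
scene brake_pivot 0.52 298 219 [ 0.6192 -0.104   0.12  ]
scene engine 0.86 253 250 [0.5363 0.005  0.    ]
scene screwdriver 0.89 351 323 [ 0.4938 -0.4122  0.    ]
scene tape 0.44 176 216 [0.4792 0.3796 0.    ]
scene 0.45
side shaft_axis 0.75 285 217 [ 0.5424 -0.0006  0.11  ]
side wheel 0.67 289 227 [0.5192 0.0029 0.088 ]
side wheel 0.35 285 220 [ 0.5464 -0.0018  0.088 ]
side turning_grip 0.39 308 225 [ 0.4635 -0.0279  0.139 ]
side brake_grip 0.6 333 193 [ 0.5252 -0.1746  0.12  ]
side brake_pivot 0.81 298 186 [ 0.6134 -0.1013  0.12  ]
side engine 0.64 286 241 [0.5298 0.0036 0.    ]
side tape 0.59 193 316 [0.4741 0.3735 0.    ]
side 0.9
wrist shaft_axis 0.6 213 206 [0.5351 0.0054 0.11  ]
wrist wheel 0.68 211 200 [0.5283 0.0053 0.088 ]
wrist turning_grip 0.69 134 255 [ 0.4673 -0.0327  0.139 ]
wrist turning_grip 0.32 207 204 [0.5371 0.0144 0.139 ]
wrist brake_grip 0.97 219 364 [ 0.5313 -0.1697  0.12  ]
wrist brake_pivot 0.75 295 308 [ 0.6132 -0.0982  0.12  ]
wrist engine 0.69 229 187 [0.5312 0.0004 0.    ]
wrist 1.35
```

View pics/wrist0.png

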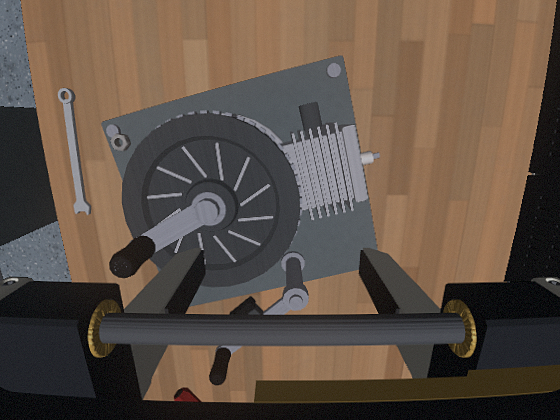

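View pics/scene0.png

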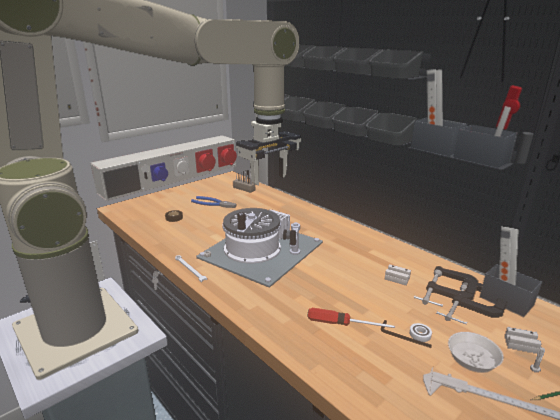

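View pics/side0.png

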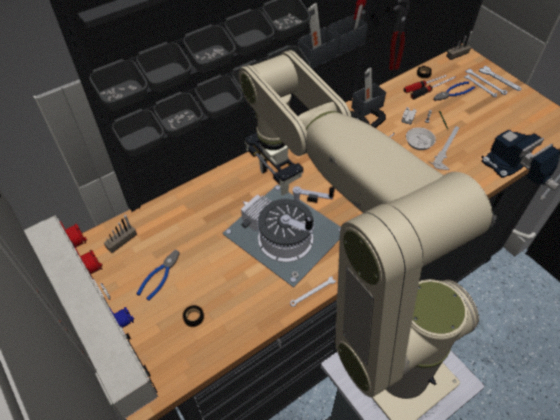

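The wrist view shows the hub at about (208,208), the handle top at about (123,265), the brake pivot at (295,300) and its grip at about (218,365). The engine is yawed about +14°. I'll fit engine pose, q and brake jointly.

```bash
cat > fit.py <<'E'
from h import *
from scipy.optimize import least_squares
def pts(p):
    x,y,a,q,b=p; ex=np.array([np.cos(a),np.sin(a),0]);ey=np.array([-np.sin(a),np.cos(a),0]);o=np.array([x,y,0]);z=np.array([0,0,1])
    t=3.49-q; piv=o+.055*ex-.12*ey
    d=dict(shaft_axis=o+.11*z,wheel=o+.088*z,engine=o,brake_pivot=piv+.12*z,
      turning_grip=o+.075*(np.cos(t)*ex+np.sin(t)*ey)+.139*z)
    # brake lever direction angle in engine frame: b is free world angle of lever
    d["brake_grip"]=piv+.11*np.array([np.cos(b),np.sin(b),0])+.12*z
    return d
def look(cams,names=("shaft_axis","wheel","engine","brake_pivot","turning_grip","brake_grip"),tag=None):
    obs=[]
    for c in cams:
        p=robot.read_camera(c)
        if tag: cv2.imwrite(f"pics/{c}{tag}.png",p["img"])
        for k in names:
            r=robot.pinpoint(k,p)
            if r: obs.append((c,k,p,np.array(r[0]["position"])[::-1]*[560,420],r[0]["score"]))
    return obs
def fit(obs,p0):
    def res(p):
        P=pts(p); out=[]
        for c,k,pic,uv,s in obs:
            # convert to metres-ish: pixel err / f * depth
            E=np.array(pic["extrinsics"]);d=(E[:3,:3]@P[k]+E[:3,3])[2]
            f=210/np.tan(np.radians(pic["vfov"])/2)
            out+=list((proj(pic,P[k])-uv)/ (2+0.003*f/d*1)*min(1,s+.2))
        return out
    return least_squares(res,p0,loss="soft_l1"),res
E
python3 - <<'E'
from fit import *
np.set_printoptions(precision=4,suppress=True)
obs=look(["wrist","scene","side","wrist"])
r,f=fit(obs,[.535,0,.24,.05,3.85]);print(r.x,[ (k,v) for k,v in pts(r.x).items()])
for (c,k,pic,uv,s) in obs: print(c,k,round(s,2),uv-proj(pic,pts(r.x)[k]))
print(robot.read_state()["t"])
p=obs[0][2]; im=p["img"].copy()
for k,v in pts(r.x).items(): cv2.circle(im,tuple(int(i) for i in proj(p,v)),3,(0,255,0),-1)
x,y,a=r.x[:3]
for t in np.linspace(0,6.28,60): cv2.circle(im,tuple(int(i) for i in proj(p,[x+.085*np.cos(t),y+.085*np.sin(t),.11])),1,(0,0,255),-1)
cv2.imwrite("pics/ov1.png",im)
E
```

```text
[0.5308 0.0035 0.2442 0.0909 3.8771] [('shaft_axis', array([0.5308, 0.0035, 0.11  ])), ('wheel', array([0.5308, 0.0035, 0.088 ])), ('engine', array([0.5308, 0.0035, 0.    ])), ('brake_pivot', array([ 0.6132, -0.0996,  0.12  ])), ('turning_grip', array([ 0.4651, -0.0326,  0.139 ])), ('brake_grip', array([ 0.5317, -0.1734,  0.12  ]))]
wrist shaft_axis 0.6 [-2.426  -0.4077]
wrist wheel 0.93 [-2.7443 -1.8695]
wrist engine 0.78 [0.1428 3.1507]
wrist brake_pivot 0.98 [-2.0857 -0.3458]
wrist turning_grip 0.86 [0.9916 0.7313]
wrist brake_grip 0.71 [-0.6067 -0.7102]
scene shaft_axis 0.81 [-1.616   2.3609]
scene wheel 0.94 [-1.6775  0.8583]
scene engine 0.82 [ 0.5656 -1.4858]
scene brake_pivot 0.79 [ 1.724  -0.8138]
scene turning_grip 0.56 [2.0028 4.3914]
scene brake_grip 0.53 [ 2.9144 -0.3276]
side shaft_axis 0.66 [-0.8811 -1.5415]
side wheel 0.27 [-3.0452 -3.4518]
side engine 0.82 [ 1.6666 -0.6938]
side brake_pivot 0.65 [-3.0118 -0.6423]
side turning_grip 0.64 [-2.722   2.5388]
side brake_grip 0.43 [2.075  1.6459]
wrist shaft_axis 0.97 [ 0.4864 -0.3235]
wrist wheel 0.64 [-1.6798 -4.2633]
wrist engine 0.95 [3.4474 2.6468]
wrist brake_pivot 0.64 [-0.6849  3.4769]
wrist turning_grip 0.75 [ 0.5998 -1.4523]
wrist brake_grip 0.95 [ 1.0177 -1.6334]
2.75
```

View pics/ov1.png

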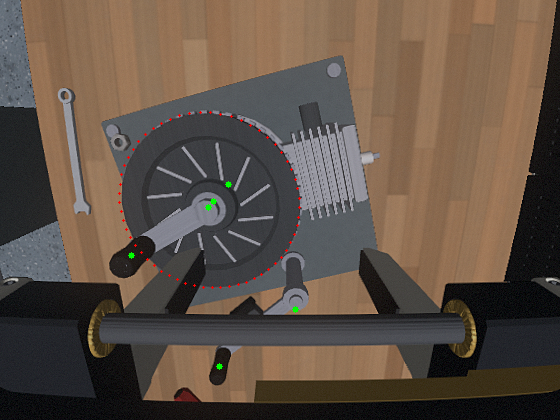

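Request:
{"name": "jog_arm", "arguments": {
  "commands": [-1, -0.0335, 0.0081, 0, 0, -1, -0.0335, 0.0081, 0, 0, -1, -0.0335, 0.0082, 0, 0, -1, -0.0335, 0.0082, 0, 0, -1, 0, 0, 0, -7, -1, 0, 0, 0, -7, -1, 0, 0, 0, -7, -1, 0, 0, 0, -7, -1, 0, 0, 0, -7, -1, 0, 0, 0, -7, -1, 0, 0, 0, -7, -1, 0, 0, 0, -7, -1, 0, 0, 0, -7, -1, 0, 0, 0, -7, -1, 0, 0, 0, -7, -1, 0, 0, 0, -7, -1, 0, 0, 0, -7, -1, 0, 0, 0, -7, -1, 0, 0, 0, -7, -1, 0, 0, 0, -7],
  "grip_force": 25
}}

```text
t: 4.42
tool_pos: [0.466, -0.0326, 0.2188]
orientation: [1.749, 2.61, 0.0]
force: [0.9, 0.5, -0.7]
opening: 0.093
```

Request:
{"name": "jog_arm", "arguments": {
  "commands": [-1, 0, 0, 0, -7, -1, 0, 0, 0, 0, -1, 0, 0, 0, 0]
}}

```text
t: 4.67
tool_pos: [0.466, -0.0326, 0.2187]
orientation: [1.6, 2.704, 0.0]
force: [-0.1, 0.7, -0.0]
opening: 0.0927
```

```bash
python3 - <<'E'
from fit import *
np.set_printoptions(precision=4,suppress=True)
s=robot.read_state();print(s["t"],s["q"],s["tool_pos"],s["orientation"],s["force"])
obs=look(["wrist","side"],["shaft_axis","turning_grip"],"2")
for (c,k,pic,uv,sc) in obs: print(c,k,round(sc,2),uv,atz(pic,*uv,.139 if k[0]=="t" else .11))
E
```

```text
4.6667 [-0.1796 -0.237   1.8424  0.      1.5361 -2.2526] [ 0.466  -0.0326  0.2187] [1.5997 2.7036 0.0001] [-0.0714  0.7149 -0.0333]
wrist shaft_axis 0.62 [277.704 281.904] [ 0.532  -0.0009  0.11  ]
wrist turning_grip 0.66 [284.424 221.886] [ 0.4647 -0.0307  0.139 ]
side shaft_axis 0.7 [285.376 218.694] [0.5376 0.0017 0.11  ]
side turning_grip 0.49 [308.784 221.382] [ 0.4725 -0.0366  0.139 ]
```

View pics/wrist2.png

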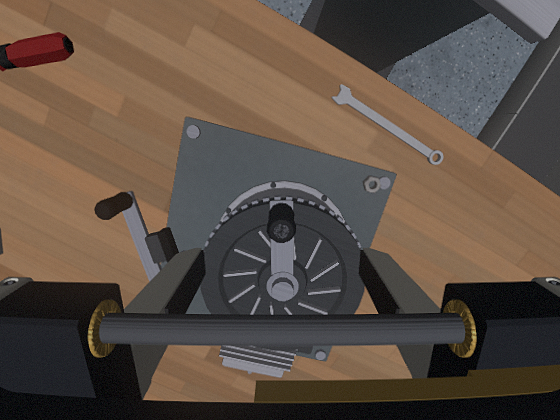

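The wrist view shows the handle at (283,225), centred between the fingers. Descending and closing.

Request:
{"name": "jog_arm", "arguments": {
  "commands": [-1, 0, 0, 0.02, 0, -1, 0, 0, 0.025, 0, -1, 0, 0, 0.025, 0, -1, 0, 0, 0.022, 0, -1, 0, 0, 0, 0, 1, 0, 0, 0, 0, 1, 0, 0, 0, 0, 1, 0, 0, 0, 0, 1, 0, 0, 0, 0, 1, 0, 0, 0, 0, 1, 0, 0, 0, 0, 1, 0, 0, 0, 0, 1, 0, 0, 0, 0],
  "grip_force": 25
}}

```text
t: 6.05
tool_pos: [0.4661, -0.0326, 0.1268]
orientation: [1.594, 2.707, 0.0]
force: [-0.1, 0.2, -0.2]
opening: 0.0444
```

```bash
python3 - <<'E'
from fit import *
np.set_printoptions(precision=4,suppress=True)
s=robot.read_state();print(s["t"],s["q"],s["tool_pos"],s["orientation"],s["force"],s["opening"])
E
```

```text
6.05 [-0.1796 -0.1729  1.9571 -0.      1.3571 -2.2565] [ 0.4661 -0.0326  0.1268] [1.5944 2.7067 0.0001] [-0.1122  0.1779 -0.1546] 0.04436001946346303
```

Request:
{"name": "jog_arm", "arguments": {
  "commands": [1, 0, 0, 0, 0, 1, 0, 0, 0, 0, 1, 0, 0, 0, 0, 1, 0, 0, 0, 0, 1, 0, 0, 0, 0, 1, 0, 0, 0, 0]
}}

```text
t: 6.55
tool_pos: [0.466, -0.0327, 0.1266]
orientation: [1.595, 2.707, -0.0]
force: [0.6, -0.9, -0.5]
opening: 0.0223
```

```bash
cat > st.py <<'E'
from fit import *
import sys
np.set_printoptions(precision=4,suppress=True)
C=np.array([.5315,.0035]);YAW=.25
s=robot.read_state();p=s["tool_pos"][:2]-C
ph=np.arctan2(p[1],p[0]);ph%=2*np.pi
from scipy.spatial.transform import Rotation as R
M=R.from_rotvec(s["orientation"]).as_matrix(); ty=np.degrees(np.arctan2(M[1,0],M[0,0]))
tan=np.array([np.sin(ph),-np.cos(ph)]);rad=p/np.hypot(*p)
print("t",s["t"],"r",np.hypot(*p),"phi",np.degrees(ph),"q",3.49+YAW-ph,"toolyaw",ty,"Ft(resist)",-s["force"][:2]@tan,"Frad",s["force"][:2]@rad,s["tool_pos"],s["force"],s["opening"],"j6",s["q"][5])
E
python3 st.py
```

```text
t 6.55 r 0.0748165146878616 phi 208.9063134510928 q 0.09389700207511265 toolyaw 118.99778342304887 Ft(resist) 1.0983827361210898 Frad -0.13065885550685694 [ 0.466  -0.0327  0.1266] [ 0.6453 -0.8984 -0.4964] 0.022257743277471063 j6 -2.25656715185381
```

Request:
{"name": "jog_arm", "arguments": {
  "commands": [1, 0.0039, 0.0001, 0, 3, 1, 0.0039, 0.0001, 0, 3, 1, 0.0039, 0.0001, 0, 3, 1, 0.0039, 0.0001, 0, 3, 1, 0, 0, 0, 0]
}}

```text
t: 6.97
tool_pos: [0.4596, -0.0176, 0.1266]
orientation: [-1.871, -2.523, -0.0]
force: [-1.5, 2.2, 1.6]
opening: 0.0227
```

```bash
python3 st.py
```

```text
t 6.9667 r 0.0749211078111964 phi 196.36214926595395 q 0.3128339690165376 toolyaw 106.87278519528849 Ft(resist) -2.5570177514289223 Frad 0.8091015851925925 [ 0.4596 -0.0176  0.1266] [-1.4967  2.2255  1.5523] 0.02267851311675373 j6 -2.0157900297763254
```

Request:
{"name": "jog_arm", "arguments": {
  "commands": [1, 0.0039, 0.0001, 0, 3, 1, 0.0039, 0.0001, 0, 3, 1, 0.0039, 0.0001, 0, 3, 1, 0.0039, 0.0001, 0, 3]
}}

```text
t: 7.3
tool_pos: [0.4568, -0.0035, 0.1266]
orientation: [2.123, 2.315, -0.001]
force: [-0.2, -3.6, -0.4]
opening: 0.0229
```

```bash
python3 st.py
```

```text
t 7.3 r 0.07503099410863638 phi 185.3205519136264 q 0.5055461974941418 toolyaw 94.95509106256686 Ft(resist) 3.522195920198323 Frad 0.4898279548630287 [ 0.4568 -0.0035  0.1266] [-0.1611 -3.5524 -0.3734] 0.022860486100950317 j6 -1.7761154591768473
```

Request:
{"name": "jog_arm", "arguments": {
  "commands": [1, 0.0026, 0, 0, 2, 1, 0.0026, 0.0001, 0, 2, 1, 0.0026, 0, 0, 2, 1, 0.0026, 0.0001, 0, 2]
}}

```text
t: 7.63
tool_pos: [0.4564, 0.0065, 0.1266]
orientation: [2.278, 2.162, -0.003]
force: [-1.9, -6.1, 1.1]
opening: 0.0228
```

```bash
python3 st.py
```

```text
t 7.6333 r 0.07511536037059059 phi 177.73816821261838 q 0.6378837582262848 toolyaw 87.00631841462881 Ft(resist) 6.196298935013671 Frad 1.6419463414829445 [0.4564 0.0065 0.1266] [-1.8852 -6.1267  1.1437] 0.022809542632979456 j6 -1.6147651003506525
```

Request:
{"name": "jog_arm", "arguments": {
  "commands": [1, 0.0026, 0, 0, 2, 1, 0.0026, 0.0001, 0, 2, 1, 0.0026, 0, 0, 2, 1, 0.0026, 0.0001, 0, 2]
}}

```text
t: 7.97
tool_pos: [0.4573, 0.0162, 0.1266]
orientation: [2.423, 1.998, -0.005]
force: [-5.1, -9.2, 3.7]
opening: 0.0225
```

```bash
python3 st.py
```

```text
t 7.9667 r 0.0752382824913717 phi 170.29093581886136 q 0.7678624836585235 toolyaw 78.99309729713788 Ft(resist) 9.925677809857318 Frad 3.505081525585201 [0.4573 0.0162 0.1266] [-5.1288 -9.1924  3.7369] 0.022455256283262066 j6 -1.4523209455261732
```

Request:
{"name": "jog_arm", "arguments": {
  "commands": [1, 0.0026, 0, 0, 2, 1, 0.0026, 0.0001, 0, 2, 1, 0.0026, 0, 0, 2, 1, 0.0026, 0.0001, 0, 2]
}}

```text
t: 8.3
tool_pos: [0.4595, 0.0258, 0.1266]
orientation: [2.557, 1.823, -0.007]
force: [-9.2, -11.3, 6.4]
opening: 0.0224
```

```bash
python3 st.py
```

```text
t 8.3 r 0.07534328527043922 phi 162.75754212954033 q 0.8993450073861382 toolyaw 70.9864339096407 Ft(resist) 13.528339741103414 Frad 5.474021013721719 [0.4595 0.0258 0.1266] [ -9.238  -11.2978   6.3993] 0.0224304301645503 j6 -1.2904429769827865
```

Request:
{"name": "jog_arm", "arguments": {
  "commands": [1, 0.0026, -0.0001, 0, 2, 1, 0.0026, 0, 0, 2, 1, 0.0026, 0, 0, 2, 1, 0.0026, 0, 0, 2],
  "grip_force": 35
}}

```text
t: 8.63
tool_pos: [0.463, 0.0352, 0.1265]
orientation: [2.678, 1.64, -0.009]
force: [-10.4, -11.8, 7.0]
opening: 0.023
```

```bash
python3 st.py
```

```text
t 8.6333 r 0.07551593999499437 phi 155.17950125002614 q 1.031606771584388 toolyaw 62.97531994759755 Ft(resist) 15.101364023999865 Frad 4.528605331832765 [0.463  0.0352 0.1265] [-10.4495 -11.8054   6.9514] 0.02304092673186076 j6 -1.1294780168133856
```

Request:
{"name": "jog_arm", "arguments": {
  "commands": [1, 0.0026, 0, 0, 2, 1, 0.0026, 0, 0, 2, 1, 0.0026, 0, 0, 2, 1, 0.0026, 0, 0, 2]
}}

```text
t: 8.97
tool_pos: [0.4677, 0.0443, 0.1265]
orientation: [2.786, 1.45, -0.01]
force: [-12.6, -10.6, 9.2]
opening: 0.0222
```

```bash
python3 st.py
```

```text
t 8.9667 r 0.0756673830304745 phi 147.41471773686342 q 1.1671278095936497 toolyaw 54.97903926911545 Ft(resist) 15.695117888455531 Frad 4.896967624492974 [0.4677 0.0443 0.1265] [-12.5788 -10.5873   9.2438] 0.022187921316022683 j6 -0.9703661857453352
```

Request:
{"name": "jog_arm", "arguments": {
  "commands": [1, 0.0026, 0, 0, 2, 1, 0.0026, 0, 0, 2, 1, 0.0026, 0, 0, 2, 1, 0.0026, 0, 0, 2]
}}

```text
t: 9.3
tool_pos: [0.4738, 0.0528, 0.1265]
orientation: [2.88, 1.252, -0.01]
force: [-16.2, -9.0, 11.2]
opening: 0.0219
```

```bash
python3 st.py
```

```text
t 9.3 r 0.07584009793094476 phi 139.4847837348568 q 1.305531267394516 toolyaw 46.98678881091194 Ft(resist) 17.346067841130967 Frad 6.428187942471626 [0.4738 0.0528 0.1265] [-16.1558  -9.011   11.1962] 0.021907744250362852 j6 -0.8134459440229693
```

Request:
{"name": "jog_arm", "arguments": {
  "commands": [1, 0.0026, 0, 0, 2, 1, 0.0026, 0, 0, 2, 1, 0.0026, 0, 0, 2, 1, 0.0026, 0, 0, 2]
}}

```text
t: 9.63
tool_pos: [0.4813, 0.0605, 0.1265]
orientation: [2.961, 1.049, -0.01]
force: [-14.9, -7.8, 12.0]
opening: 0.0223
```

```bash
python3 st.py
```

```text
t 9.6333 r 0.07598904687527933 phi 131.37275306253454 q 1.4471129116493087 toolyaw 39.00085626342646 Ft(resist) 16.326245280641537 Frad 3.9496139098181264 [0.4813 0.0605 0.1265] [-14.8621  -7.827   12.0354] 0.022310469579657755 j6 -0.6590666332191811
```

Request:
{"name": "jog_arm", "arguments": {
  "commands": [1, 0.0026, 0, 0, 2, 1, 0.0026, 0, 0, 2, 1, 0.0026, 0.0001, 0, 2]
}}

```text
t: 9.88
tool_pos: [0.4877, 0.0657, 0.1265]
orientation: [-3.012, -0.892, 0.009]
force: [-14.4, -4.7, 10.8]
opening: 0.0225
```

```bash
python3 st.py
```

```text
t 9.8833 r 0.07608646048152268 phi 125.17125914041982 q 1.555349399132627 toolyaw 33.009329369843044 Ft(resist) 14.515561129577742 Frad 4.457821746057257 [0.4877 0.0657 0.1265] [-14.4333  -4.7173  10.8476] 0.022489895257928945 j6 -0.5452393542806886
```

Request:
{"name": "jog_arm", "arguments": {
  "commands": [1, 0.0026, 0, 0, 2, 1, 0.0026, 0, 0, 2, 1, 0.0026, 0.0001, 0, 2]
}}

```text
t: 10.13
tool_pos: [0.4947, 0.0702, 0.1265]
orientation: [-3.054, -0.734, 0.007]
force: [-11.9, -1.0, 8.9]
opening: 0.0225
```

```bash
python3 st.py
```

```text
t 10.1333 r 0.07620008094577545 phi 118.89025352361206 q 1.6649736274821798 toolyaw 27.023680356524093 Ft(resist) 10.888583829934467 Frad 4.856074497376366 [0.4947 0.0702 0.1265] [-11.8796  -1.0089   8.8527] 0.022516386803541004 j6 -0.4331423216939054
```

Request:
{"name": "jog_arm", "arguments": {
  "commands": [1, 0.0013, 0, 0, 1, 1, 0.0013, 0, 0, 1, 1, 0.0013, 0, 0, 1, 1, 0.0013, 0, 0, 1]
}}

```text
t: 10.47
tool_pos: [0.4998, 0.0729, 0.1265]
orientation: [-3.077, -0.628, 0.006]
force: [-9.3, -0.5, 7.3]
opening: 0.0223
```

```bash
python3 st.py
```

```text
t 10.4667 r 0.07627880211856385 phi 114.58966908512838 q 1.7400329856937518 toolyaw 23.084164219720854 Ft(resist) 8.697606335072173 Frad 3.4481393510123506 [0.4998 0.0729 0.1265] [-9.3437 -0.4838  7.2928] 0.02233066075675794 j6 -0.36018244351055423
```

Request:
{"name": "jog_arm", "arguments": {
  "commands": [1, 0.0013, 0, 0, 1, 1, 0.0013, 0, 0, 1, 1, 0.0013, 0.0001, 0, 1, 1, 0.0013, 0, 0, 1]
}}

```text
t: 10.8
tool_pos: [0.505, 0.0751, 0.1266]
orientation: [-3.097, -0.521, 0.004]
force: [-8.1, 3.5, 4.4]
opening: 0.0229
```

```bash
python3 st.py
```

```text
t 10.8 r 0.07632815571031845 phi 110.34611572007428 q 1.8140969638980304 toolyaw 19.08904380206868 Ft(resist) 6.385477067795674 Frad 6.117700448170525 [0.505  0.0751 0.1266] [-8.1141  3.5158  4.4108] 0.022863471580974865 j6 -0.28722905144445127
```

Request:
{"name": "jog_arm", "arguments": {
  "commands": [1, 0.0013, -0.0002, 0, 1, 1, 0.0013, -0.0002, 0, 1, 1, 0.0013, 0, 0, 1, 1, 0.0013, 0, 0, 1]
}}

```text
t: 11.13
tool_pos: [0.5103, 0.0769, 0.1266]
orientation: [-3.113, -0.412, 0.003]
force: [-5.1, 3.5, 3.4]
opening: 0.0221
```

```bash
python3 st.py
```

```text
t 11.1333 r 0.07640860735370844 phi 106.07324849014226 q 1.8886725655609138 toolyaw 15.085865191653035 Ft(resist) 3.886672813823087 Frad 4.772339713068538 [0.5103 0.0769 0.1266] [-5.056   3.5097  3.3981] 0.02212133099332931 j6 -0.21404340508650962
```

Request:
{"name": "jog_arm", "arguments": {
  "commands": [1, 0.0013, 0, 0, 1, 1, 0.0013, 0, 0, 1, 1, 0.0013, 0, 0, 1]
}}

```text
t: 11.38
tool_pos: [0.5146, 0.078, 0.1266]
orientation: [-3.123, -0.329, 0.001]
force: [-1.7, 4.7, 1.3]
opening: 0.0223
```

```bash
python3 st.py
```

```text
t 11.3833 r 0.07640490296829999 phi 102.76809318485967 q 1.9463584079278535 toolyaw 12.030366859763651 Ft(resist) 0.5856831489080022 Frad 4.916978587893623 [0.5146 0.078  0.1266] [-1.6579  4.666   1.2964] 0.022318530092195255 j6 -0.15924727287574414
```

Request:
{"name": "jog_arm", "arguments": {
  "commands": [1, 0, 0, 0, 0, 1, 0, 0, 0, 0, 1, 0, 0, 0, 0, 1, 0, 0, 0, 0]
}}

```text
t: 11.72
tool_pos: [0.515, 0.0781, 0.1266]
orientation: [-3.123, -0.33, -0.001]
force: [-1.0, 6.0, 0.2]
opening: 0.0222
```

```bash
python3 st.py; python3 - <<'E'
from fit import *
np.set_printoptions(precision=4,suppress=True)
for i in range(2):
  obs=look(["wrist","side"],["turning_grip","shaft_axis"],"3")
  for (c,k,pic,uv,sc) in obs: print(c,k,round(sc,2),uv,atz(pic,*uv,.139 if k[0]=="t" else .11))
  s=robot.read_state();print(s["force"])
E
```

```text
t 11.7167 r 0.07642722298529213 phi 102.4864860254768 q 1.951273380056273 toolyaw 12.074872773799065 Ft(resist) -0.33713394482697395 Frad 6.074524739993661 [0.515  0.0781 0.1266] [-0.9842  6.0037  0.1822] 0.02224762094385362 j6 -0.1599944121959233
wrist turning_grip 0.65 [281.12  270.102] [0.5138 0.0785 0.139 ]
wrist shaft_axis 0.71 [283.808 345.492] [0.5315 0.0051 0.11  ]
side turning_grip 0.56 [267.288 230.706] [0.5157 0.0829 0.139 ]
side shaft_axis 0.79 [284.312 214.62 ] [ 0.5521 -0.0046  0.11  ]
[0.2846 4.9881 0.7663]
wrist turning_grip 0.92 [281.792 273.882] [0.5146 0.0763 0.139 ]
wrist shaft_axis 0.85 [282.128 343.686] [0.5299 0.0064 0.11  ]
side turning_grip 0.39 [269.024 232.218] [0.5083 0.0818 0.139 ]
side shaft_axis 0.75 [283.696 219.996] [0.5366 0.0087 0.11  ]
[-0.4114  3.8912 -0.314 ]
```

View pics/wrist3.png

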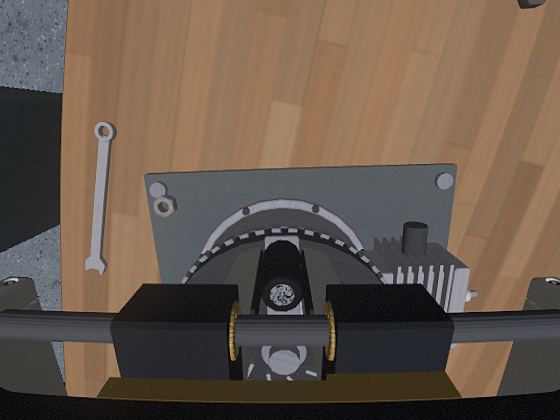

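The wrist view shows the handle at (283,290), still held between the fingers, with tangential force near zero. I'll open part-way so the fingers still bracket the handle if it moves.

Request:
{"name": "jog_arm", "arguments": {
  "commands": [0.3, 0, 0, 0, 0, 0.3, 0, 0, 0, 0, 0.3, 0, 0, 0, 0, 0.3, 0, 0, 0, 0, 0.3, 0, 0, 0, 0, 0.3, 0, 0, 0, 0]
}}

```text
t: 12.82
tool_pos: [0.5149, 0.0772, 0.1266]
orientation: [3.124, 0.328, 0.0]
force: [-0.9, 0.5, -0.4]
opening: 0.0323
```

```bash
python3 st.py; python3 - <<'E'
from fit import *
np.set_printoptions(precision=4,suppress=True)
for i in range(1):
  obs=look(["wrist","side"],["turning_grip","shaft_axis"],"4")
  for (c,k,pic,uv,sc) in obs: print(c,k,round(sc,2),uv,atz(pic,*uv,.139 if k[0]=="t" else .11))
  s=robot.read_state();print(s["force"])
E
```

```text
t 12.8167 r 0.0755213691581317 phi 102.71448145322425 q 1.947294109162587 toolyaw 11.99705977288526 Ft(resist) 0.8109596887279212 Frad 0.6923540906754189 [0.5149 0.0772 0.1266] [-0.9435  0.4969 -0.4287] 0.03231036745621536 j6 -0.15901484934315607
wrist turning_grip 0.74 [283.192 270.312] [0.5148 0.0777 0.139 ]
wrist shaft_axis 0.76 [283.472 342.09 ] [0.5304 0.0069 0.11  ]
side turning_grip 0.64 [270.088 230.706] [0.511  0.0762 0.139 ]
side shaft_axis 0.58 [287.224 219.114] [ 0.5331 -0.0019  0.11  ]
[-0.1958  0.4191  0.2131]
```

View pics/wrist4.png

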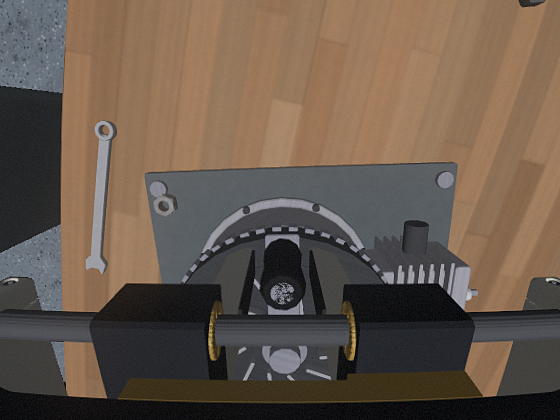

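The wrist view shows the handle unmoved at (283,290) with free gaps on both sides, so the wheel holds itself. Opening more and lifting.

Request:
{"name": "jog_arm", "arguments": {
  "commands": [0, 0, 0, 0, 0, 0, 0, 0, 0, 0, 0, 0, 0, 0, 0, 0, 0, 0, 0, 0, 0, 0, 0, -0.02, 0, 0, 0, 0, -0.03, 0, 0, 0, 0, -0.04, 0, 0, 0, 0, 0, 0, 0, 0, 0, 0, 0]
}}

```text
t: 13.87
tool_pos: [0.5169, 0.0775, 0.22]
orientation: [3.124, 0.328, 0.01]
force: [0.8, 0.8, -0.9]
opening: 0.0463
```

```bash
python3 st.py; python3 - <<'E'
from fit import *
np.set_printoptions(precision=4,suppress=True)
obs=look(["wrist","side","wrist","side"],tag="5")
r,f=fit(obs,[.535,0,.24,1.95,3.85]);print(r.x)
for k,v in pts(r.x).items(): print(k,v)
for (c,k,pic,uv,sc) in obs: print(c,k,round(sc,2),uv,uv-proj(pic,pts(r.x)[k]))
E
```

```text
t 13.8667 r 0.07538928739437115 phi 101.1914451850523 q 1.973876106669475 toolyaw 12.003061031824627 Ft(resist) -0.9650859589792057 Frad 0.6250936584126523 [0.5169 0.0775 0.22  ] [ 0.8254  0.8005 -0.8584] 0.046258654976604655 j6 -0.15886605959865255
[0.5301 0.0041 0.2463 1.9642 3.85  ]
shaft_axis [0.5301 0.0041 0.11  ]
wheel [0.5301 0.0041 0.088 ]
engine [0.5301 0.0041 0.    ]
brake_pivot [ 0.6127 -0.0989  0.12  ]
turning_grip [0.5151 0.0776 0.139 ]
brake_grip [ 0.5292 -0.1704  0.12  ]
wrist shaft_axis 0.89 [279.776 278.586] [ 0.2937 -2.7226]
wrist wheel 0.65 [276.92  271.908] [-2.5772  0.6582]
wrist engine 0.93 [281.008 245.91 ] [1.4646 4.7467]
wrist brake_pivot 0.67 [332.976 379.68 ] [0.0773 0.5157]
wrist turning_grip 0.58 [280.672 218.61 ] [ 0.5991 -0.9343]
side shaft_axis 0.82 [283.808 219.282] [-2.378  -1.4191]
side wheel 0.84 [290.808 224.994] [4.6978 0.0739]
side engine 0.56 [286.608 238.98 ] [ 0.7851 -1.9512]
side brake_pivot 0.45 [298.48 182.49] [ 1.0574 -3.8816]
side turning_grip 0.67 [266.896 229.614] [-1.9995 -0.3702]
wrist shaft_axis 0.56 [281.008 279.804] [-1.1711 -3.6151]
wrist wheel 0.58 [280.   273.42] [-2.1513  0.2739]
wrist engine 0.68 [282.296 240.702] [ 0.2279 -1.7963]
wrist turning_grip 0.72 [282.184 219.114] [-0.9011 -2.1186]
side shaft_axis 0.88 [284.312 219.702] [-1.874  -0.9991]
side wheel 0.96 [289.52  225.792] [3.4098 0.8719]
side engine 0.83 [285.32  239.316] [-0.5029 -1.6152]
side brake_pivot 0.68 [297.192 185.892] [-0.2306 -0.4796]
side turning_grip 0.51 [269.976 231.084] [1.0805 1.0998]
```

View pics/wrist5.png

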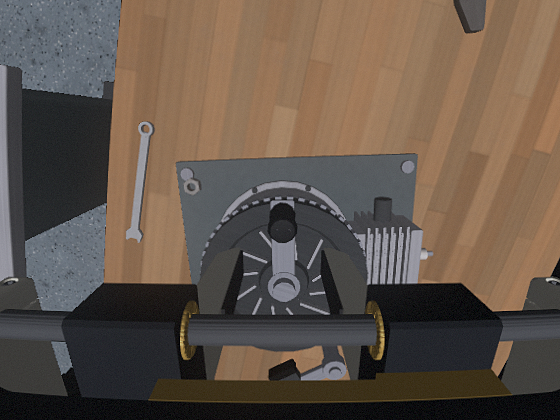

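Request:
{"name": "jog_arm", "arguments": {
  "commands": [1, -0.0025, 0.0349, 0, 0, 1, -0.0025, 0.0349, 0, 0, 1, -0.0025, 0.0349, 0, 0, 1, -0.0025, 0.0349, 0, 0, 1, -0.0025, 0.0349, 0, 0, 1, -0.0025, 0.0349, 0, 0, 1, -0.0025, 0.0349, 0, 0, 1, -0.0025, 0.0349, 0, 0, 1, 0, 0, 0, -6, 1, 0, 0, 0, -6, 1, 0, 0, 0, -6, 1, 0, 0, 0, -6, 1, 0, 0, 0, -6, 1, 0, 0, 0, 0, 1, 0, 0, 0, 0],
  "grip_force": 10
}}

```text
t: 16.52
tool_pos: [0.5533, -0.2, 0.2166]
orientation: [-2.935, -1.121, 0.0]
force: [-0.9, 0.7, -0.6]
opening: 0.0006
```

```bash
python3 st.py; python3 - <<'E'
from fit import *
np.set_printoptions(precision=4,suppress=True)
obs=look(["wrist","side","wrist","scene"],tag="6")
r,f=fit(obs,[.535,0,.24,1.95,3.85]);print(r.x)
for k,v in pts(r.x).items(): print(k,v)
for (c,k,pic,uv,sc) in obs: print(c,k,round(sc,2),uv,uv-proj(pic,pts(r.x)[k]))
E
```

```text
t 16.5167 r 0.20462056053101707 phi 276.11681934929015 q -1.0791476177794994 toolyaw 41.81038488135403 Ft(resist) -0.8072689692816771 Frad -0.7848905333343159 [ 0.5533 -0.2     0.2166] [-0.8863  0.6944 -0.5801] 0.0006394282054160269 j6 -1.1636637180037703
[0.531  0.0024 0.2507 1.9082 3.8645]
shaft_axis [0.531  0.0024 0.11  ]
wheel [0.531  0.0024 0.088 ]
engine [0.531  0.0024 0.    ]
brake_pivot [ 0.614  -0.1002  0.12  ]
turning_grip [0.5116 0.0748 0.139 ]
brake_grip [ 0.5315 -0.173   0.12  ]
wrist shaft_axis 0.78 [428.288  15.708] [-0.1875 -1.1168]
wrist wheel 0.8 [416.528  23.394] [-0.605 -1.548]
wrist engine 0.94 [385.616  46.788] [ 0.6801 -1.3798]
wrist brake_pivot 0.67 [405.328 177.786] [-4.4631 -0.9604]
wrist brake_grip 0.74 [285.208 177.114] [ 0.4473 -0.2651]
side shaft_axis 0.78 [285.376 218.82 ] [-1.107  -1.4287]
side wheel 0.94 [291.48  225.498] [5.0759 1.028 ]
side engine 0.91 [285.32 237.51] [-0.785  -2.9797]
side brake_pivot 0.91 [296.408 184.38 ] [-1.1145 -1.5394]
side turning_grip 0.39 [268.52  232.596] [-1.8429  2.2469]
side brake_grip 0.44 [332.528 191.688] [ 0.698  -0.4635]
wrist shaft_axis 0.55 [427.28  14.28] [-1.7285 -3.0722]
wrist wheel 0.87 [416.92   23.688] [-0.7108 -1.7329]
wrist engine 0.67 [385.392  50.988] [0.0644 2.4743]
wrist brake_pivot 0.79 [409.696 179.592] [-0.1222  0.4748]
wrist brake_grip 0.94 [285.88  175.812] [ 1.0115 -1.5484]
scene shaft_axis 0.56 [252.784 218.19 ] [ 1.3106 -0.567 ]
scene wheel 0.68 [252.784 223.314] [ 1.139  -2.0305]
scene engine 0.82 [253.624 249.396] [ 1.3175 -1.3192]
scene brake_pivot 0.81 [296.688 219.282] [1.0563 0.3723]
scene turning_grip 0.47 [230.888 203.994] [-0.4325 -0.2378]
scene brake_grip 0.54 [296.688 235.41 ] [ 4.0769 -1.3792]
```

View pics/wrist6.png

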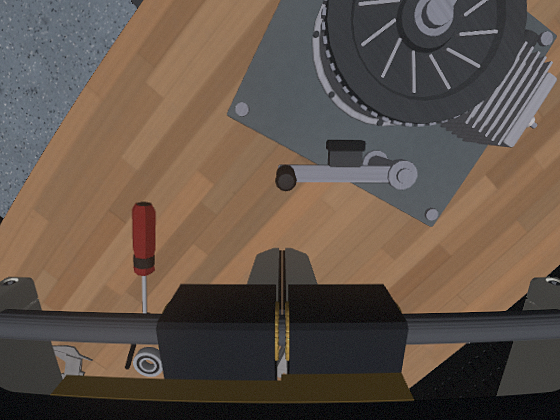

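View pics/side6.png

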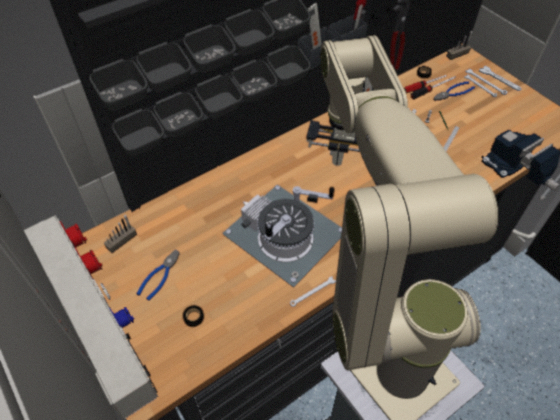

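The wrist view shows the brake grip at (286,177), its lever pointing right to the pivot at (402,175), and the closed fingers aligned below it. The screwdriver is well aside at (143,240), and the wheel handle hasn't moved in the side view. Descending and pushing.

Request:
{"name": "jog_arm", "arguments": {
  "commands": [1, 0, 0, 0.035, 0, 1, 0, 0, 0.035, 0, 1, 0, 0, 0.035, 0, 1, 0, 0, 0, 0, 1, 0, 0, 0, 0]
}}

```text
t: 18.33
tool_pos: [0.5515, -0.1991, 0.1097]
orientation: [-2.929, -1.125, 0.006]
force: [0.3, 0.3, 0.5]
opening: 0.0006
```

Request:
{"name": "jog_arm", "arguments": {
  "commands": [1, 0, -0.005, 0, 0, 1, 0, -0.004, 0, 0, 1, 0, -0.003, 0, 0, 1, 0, -0.003, 0, 0]
}}

```text
t: 18.67
tool_pos: [0.5443, -0.189, 0.1139]
orientation: [2.931, 1.125, 0.004]
force: [-0.9, -0.4, 0.7]
opening: 0.0005
```

```bash
cat > sb.py <<'E'
from fit import *
from scipy.spatial.transform import Rotation as R
np.set_printoptions(precision=4,suppress=True)
s=robot.read_state();M=R.from_rotvec(s["orientation"]).as_matrix()
print(s["t"],"tool-frame force",M.T@s["force"],s["tool_pos"],"piv in tool",(M.T@(np.array([.614,-.1002,.12])-s["tool_pos"])),"yaw",np.degrees(np.arctan2(M[1,0],M[0,0])))
E
python3 sb.py
```

```text
18.6667 tool-frame force [-0.908  -0.2764 -0.7134] [ 0.5443 -0.189   0.1139] piv in tool [ 0.1112 -0.0193 -0.006 ] yaw 42.010249882805205
```

Request:
{"name": "jog_arm", "arguments": {
  "commands": [1, 0, -0.002, 0, 0, 1, -0.0005, -0.0038, 0, 2, 1, -0.0005, -0.0038, 0, 2, 1, -0.0005, -0.0038, 0, 2]
}}

```text
t: 19.0
tool_pos: [0.5343, -0.1801, 0.1131]
orientation: [2.986, 0.967, 0.003]
force: [1.4, -2.4, 2.5]
opening: 0.0007
```

```bash
python3 sb.py
```

```text
19.0 tool-frame force [-0.2839  2.8194 -2.4646] [ 0.5343 -0.1801  0.1131] piv in tool [ 0.1114 -0.018  -0.0069] yaw 35.896815530144586
```

Request:
{"name": "jog_arm", "arguments": {
  "commands": [1, -0.0005, -0.0038, 0, 2, 1, -0.0005, -0.0038, 0, 2, 1, -0.0005, -0.0038, 0, 2, 1, -0.0005, -0.0038, 0, 2]
}}

```text
t: 19.33
tool_pos: [0.5243, -0.1685, 0.113]
orientation: [3.047, 0.757, 0.003]
force: [0.2, -2.4, 2.6]
opening: 0.0004
```

```bash
python3 sb.py
```

```text
19.3333 tool-frame force [-0.903   2.2153 -2.6131] [ 0.5243 -0.1685  0.113 ] piv in tool [ 0.1112 -0.0184 -0.0068] yaw 27.893075913409465
```

Request:
{"name": "jog_arm", "arguments": {
  "commands": [1, -0.0005, -0.0038, 0, 2, 1, -0.0005, -0.0038, 0, 2, 1, -0.0003, -0.0019, 0, 1, 1, -0.0003, -0.0019, 0, 1]
}}

```text
t: 19.67
tool_pos: [0.5177, -0.1587, 0.1126]
orientation: [3.083, 0.598, 0.002]
force: [2.2, -1.5, 0.8]
opening: 0.0005
```

```bash
python3 sb.py
```

```text
19.6667 tool-frame force [ 1.4998  2.1846 -0.7872] [ 0.5177 -0.1587  0.1126] piv in tool [ 0.1112 -0.0182 -0.0073] yaw 21.961240546707877
```

Request:
{"name": "jog_arm", "arguments": {
  "commands": [1, -0.0003, -0.0019, 0, 1, 1, -0.0003, -0.0019, 0, 1]
}}

```text
t: 19.83
tool_pos: [0.5154, -0.1551, 0.112]
orientation: [3.094, 0.544, 0.001]
force: [-0.2, -2.6, 1.7]
opening: 0.0007
```

```bash
python3 sb.py
```

```text
19.8333 tool-frame force [-1.0909  2.34   -1.7054] [ 0.5154 -0.1551  0.112 ] piv in tool [ 0.1115 -0.018  -0.008 ] yaw 19.933018628950535
```

Request:
{"name": "jog_arm", "arguments": {
  "commands": [1, -0.0003, -0.0019, 0, 1, 1, -0.0003, -0.0019, 0, 1]
}}

```text
t: 20.0
tool_pos: [0.5132, -0.1516, 0.1116]
orientation: [3.103, 0.489, -0.0]
force: [1.4, -2.4, 1.3]
opening: 0.0006
```

```bash
python3 sb.py
```

```text
20.0 tool-frame force [ 0.5342  2.744  -1.3171] [ 0.5132 -0.1516  0.1116] piv in tool [ 0.1117 -0.0179 -0.0084] yaw 17.907473040180278
```

Request:
{"name": "jog_arm", "arguments": {
  "commands": [1, -0.0003, -0.0019, 0, 1]
}}

```text
t: 20.08
tool_pos: [0.5123, -0.1498, 0.1116]
orientation: [-3.107, -0.462, 0.0]
force: [-0.0, -2.4, 1.8]
opening: 0.0009
```

```bash
python3 sb.py
```

```text
20.0833 tool-frame force [-0.731   2.27   -1.8054] [ 0.5123 -0.1498  0.1116] piv in tool [ 0.1117 -0.0179 -0.0084] yaw 16.90656880761277
```

Still at free-swing force; stop not reached yet. One degree at a time.

Request:
{"name": "jog_arm", "arguments": {
  "commands": [1, -0.0003, -0.0019, 0, 1]
}}

```text
t: 20.17
tool_pos: [0.5115, -0.148, 0.1116]
orientation: [-3.111, -0.435, 0.0]
force: [1.1, -1.1, 2.6]
opening: 0.0004
```

```bash
python3 sb.py
```

```text
20.1667 tool-frame force [ 0.7039  1.3868 -2.6209] [ 0.5115 -0.148   0.1116] piv in tool [ 0.1117 -0.0179 -0.0085] yaw 15.90139796831277
```

Request:
{"name": "jog_arm", "arguments": {
  "commands": [1, -0.0003, -0.0019, 0, 1]
}}

```text
t: 20.25
tool_pos: [0.5106, -0.1463, 0.1116]
orientation: [-3.115, -0.407, 0.0]
force: [0.8, -2.5, 1.4]
opening: 0.0006
```

```bash
python3 sb.py
```

```text
20.25 tool-frame force [ 0.1253  2.6061 -1.4113] [ 0.5106 -0.1463  0.1116] piv in tool [ 0.1117 -0.0179 -0.0085] yaw 14.901540727066786
```

Request:
{"name": "jog_arm", "arguments": {
  "commands": [1, -0.0002, -0.001, 0, 0.5]
}}

```text
t: 20.33
tool_pos: [0.5101, -0.1453, 0.1115]
orientation: [-3.117, -0.394, 0.0]
force: [0.2, -2.2, 2.1]
opening: 0.0004
```

```bash
python3 sb.py
```

```text
20.3333 tool-frame force [-0.3619  2.1443 -2.1309] [ 0.5101 -0.1453  0.1115] piv in tool [ 0.1118 -0.0178 -0.0085] yaw 14.412240350440735
```

Request:
{"name": "jog_arm", "arguments": {
  "commands": [1, -0.0002, -0.001, 0, 0.5, 1, -0.0001, -0.001, 0, 0.5]
}}

```text
t: 20.5
tool_pos: [0.5094, -0.1436, 0.1116]
orientation: [-3.12, -0.368, 0.0]
force: [0.8, -1.8, 1.0]
opening: 0.0005
```

```bash
python3 sb.py
```

```text
20.5 tool-frame force [ 0.3218  1.9127 -0.9701] [ 0.5094 -0.1436  0.1116] piv in tool [ 0.1118 -0.0178 -0.0085] yaw 13.457945711669332
```

Request:
{"name": "jog_arm", "arguments": {
  "commands": [1, -0.0002, -0.001, 0, 0.5, 1, -0.0001, -0.001, 0, 0.5]
}}

```text
t: 20.67
tool_pos: [0.5091, -0.1432, 0.1117]
orientation: [3.12, 0.34, 0.001]
force: [3.2, -12.3, -2.2]
opening: 0.0004
```

```bash
python3 sb.py
```

```text
20.6667 tool-frame force [ 0.4657 12.6957  2.2846] [ 0.5091 -0.1432  0.1117] piv in tool [ 0.1117 -0.0193 -0.0083] yaw 12.442079289777583
```

Force jumped to 12.7 N: the stop. Backing off along +y, then lifting.

Request:
{"name": "jog_arm", "arguments": {
  "commands": [1, 0, 0.002, 0, 0, 1, 0, 0.005, 0, 0, 1, 0, 0.015, 0, 0, 1, 0, 0.02, 0, 0, 1, 0, 0.02, 0, 0, 1, 0, 0, 0, 0, 1, 0, 0, -0.035, 0, 1, 0, 0, -0.035, 0, 1, 0, 0, -0.035, 0, 1, 0, 0, 0, 0, 1, 0, 0, 0, 0]
}}

```text
t: 21.58
tool_pos: [0.5238, -0.2033, 0.2197]
orientation: [3.12, 0.342, 0.007]
force: [0.9, 0.4, 0.4]
opening: 0.0004
```

```bash
python3 sb.py; python3 - <<'E'
from fit import *
np.set_printoptions(precision=4,suppress=True)
obs=look(["wrist","side","wrist","scene"],tag="7")
r,f=fit(obs,[.535,0,.24,1.95,3.4]);print(r.x)
for k,v in pts(r.x).items(): print(k,v)
for (c,k,pic,uv,sc) in obs: print(c,k,round(sc,2),uv,uv-proj(pic,pts(r.x)[k]))
E
```

```text
21.5833 tool-frame force [ 0.9382 -0.1556 -0.3861] [ 0.5238 -0.2033  0.2197] piv in tool [ 0.1099 -0.0814  0.0999] yaw 12.494754630684302
[0.5325 0.003  0.2297 1.8362 3.3789]
shaft_axis [0.5325 0.003  0.11  ]
wheel [0.5325 0.003  0.088 ]
engine [0.5325 0.003  0.    ]
brake_pivot [ 0.6134 -0.1013  0.12  ]
turning_grip [0.5095 0.0744 0.139 ]
brake_grip [ 0.5065 -0.1272  0.12  ]
wrist brake_pivot 0.94 [410.816 123.9  ] [-0.3401  0.6312]
wrist brake_grip 0.69 [285.32  124.992] [3.5909 0.2937]
side shaft_axis 0.87 [284.2   221.718] [-1.8142  1.7185]
side wheel 0.64 [288.792 224.196] [ 2.8516 -0.026 ]
side engine 0.74 [285.376 238.896] [-0.2843 -1.3506]
side brake_pivot 0.53 [298.816 186.69 ] [0.9033 0.8086]
side turning_grip 0.67 [269.024 234.192] [-1.8782  3.4397]
side brake_grip 0.54 [326.424 207.312] [1.1471 3.3485]
wrist engine 0.92 [329.896  17.094] [-1.1122  1.3006]
wrist brake_pivot 0.74 [416.08  124.194] [ 1.4717 -1.1016]
wrist brake_grip 0.86 [283.024 125.916] [-0.8421 -0.7758]
scene shaft_axis 0.75 [254.52 220.92] [2.7627 2.3852]
scene wheel 0.73 [249.592 223.188] [-2.3345 -1.9287]
scene engine 0.93 [255.304 249.102] [ 2.7251 -1.3651]
scene brake_pivot 0.81 [294.28  221.214] [-1.4721  2.1218]
scene turning_grip 0.44 [231.784 206.808] [0.9294 2.3429]
scene brake_grip 0.61 [275.576 235.62 ] [1.3029 1.9323]
```

View pics/wrist7.png

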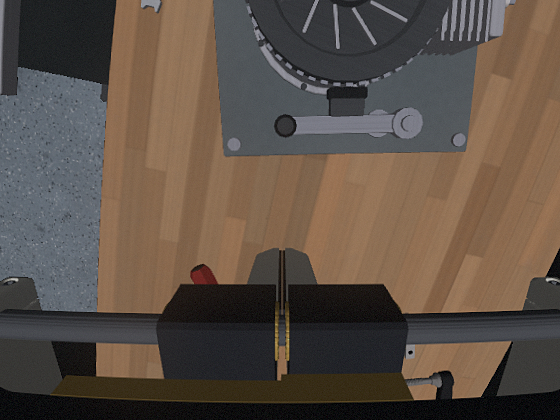

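View pics/side7.png

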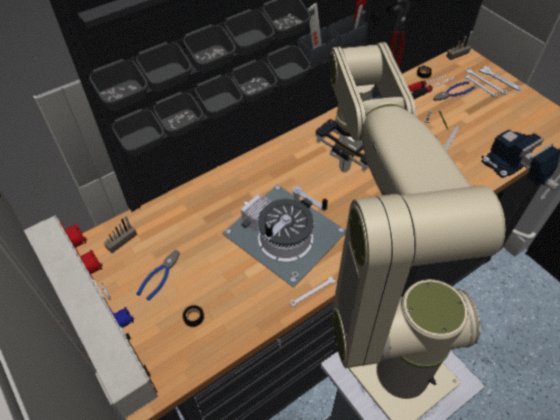

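The wrist view shows the rubber pad (347,100) touching the rim, with the lever grip at (286,125). As a check that the wheel hasn't moved, I'll diff the side and scene crops from before and after the brake push.

```bash
python3 - <<'E'
import cv2,numpy as np
o=[]
for c,(x0,x1,y0,y1) in dict(side=(240,340,180,265),scene=(200,310,180,270)).items():
    ims=[cv2.imread(f"pics/{c}{i}.png") for i in ((5,6,7) if c=="side" else (6,6,7))]
    row=[cv2.resize(i[y0:y1,x0:x1],(250,212),interpolation=cv2.INTER_CUBIC) for i in ims]
    o.append(np.hstack(row)); print(c,[np.abs(ims[a].astype(int)-ims[b])[y0:y1,x0:x1].mean() for a,b in((0,1),(1,2))])
cv2.imwrite("pics/cmp.png",np.vstack(o))
E
```

```text
side [np.float64(20.700313725490197), np.float64(6.503803921568627)]
scene [np.float64(0.0), np.float64(6.97040404040404)]
```

View pics/cmp.png

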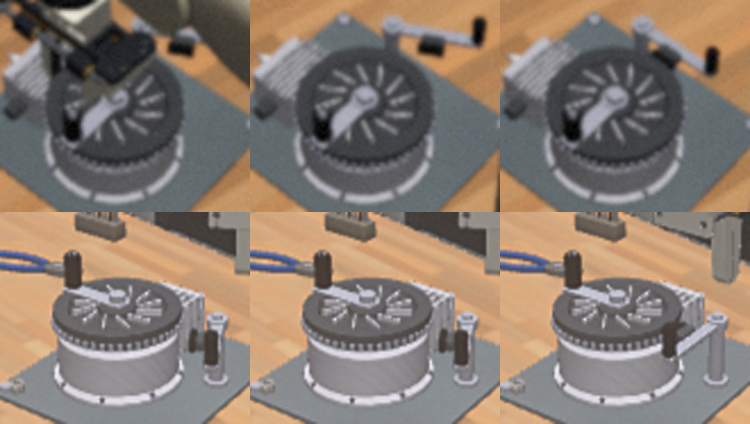

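The wheel is identical in all frames, and the brake is in against the rim. The arm is clear, so I'm handing in.

```bash
python3 -c "
from plant import robot
print(robot.close_job())"
```

```text
the job is handed in; nothing more can be done
None
```

The flywheel stands just past its compression peak, the brake is pushed in to its stop, and I handed the job in at about 22 s with the arm clear of everything.

- **Flywheel:** I turned it clockwise by the handle. The resistance built to about 17 N near q = 1.3, then fell away. From the way the force dropped I put dead centre at about q = 1.93, and I stopped at about q = 1.95. When I opened the fingers the wheel stayed put.
- **Brake:** I pushed the grip in with the closed fingers, without clamping it. It took about 2.5 N all the way, then jumped to 12.7 N at the stop, where I backed off at once.
- **Last checks:**
  - In the wrist picture the pad touches the rim. The fitted lever turn is about 0.49 rad.
  - Side and scene pictures from before and after the brake push show the wheel standing in the same place.
  - I used no part of the move near the screwdriver or the tape roll. Both still show in the last pictures, but I did not measure their positions.
- **Disagreements:** The camera estimates of the wheel angle ranged from 1.84 to 1.96, so I relied on the arm's own reading and the picture comparison. While the handle was gripped there was also about 5 N of radial force, because the estimated shaft centre was slightly off. It went away on release.

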